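# Set the bezels on their inspection easels

## Robot

A 6-joint arm with a two-finger parallel gripper is mounted at the origin on the work surface. World frame = base frame: x ahead of the robot, y to its left, z up, the work surface at z = 0. Lengths are in m, angles in rad, forces in N, time in s.
With the tool pointing down it reaches from about 0.35 to 0.925 m from the base axis. Payload 6.4 kg.
Tool frame: the origin (TCP) lies at the very end of the fingers, on their centre line; the grasp point (between the pads) lies 19 mm behind it (bot.hold_point_z is the distance from the TCP to the grasp point, in m); z points along the fingers, y is the line along which they close (so a half turn about z gives the same grasp; the last joint's range is limited). The gripper opens to 85 mm and grips with 20 to 120 N. Pads are 22 mm wide; open, the fingers measure 114 mm over their backs; the gripper's body (76 mm by 85 mm) begins 54 mm behind the grasp point. The pads swing forward as they close: fully open they stand 13 mm farther back than shut.
Start: joints at [-0.174, 0.245, 1.558, -0, 1.339, -0.174], TCP at [0.65, 0, 0.205] pointing down, gripper open.
Joint ranges: [-3.13, 3.13], [-1.02, 2.26], [0.13, 2.54], [-0.95, 4.09], [0.21, 2.88], [-2.74, 2.74]. Speed limits (rad/s): [2.57, 2.57, 3.14, 3.14, 3.14, 3.14].

## Interface

Orientations are given as a unit quaternion [x, y, z, w].
In Python, from bench import bot gives the robot as it stands.
- The arm moves only by the shell command python3 -m handwheel 'ROWS' [FORCE]. ROWS is JSON, a list of rows, each an object of numbers: "x", "y", "z": the shift along the tool's x, y, z normalised to -1 to 1, where 1 is 0.05 m; "twist": the turn about the tool's z normalised to -1 to 1, where 1 is 0.08 rad; "jaw": the opening, from 0 (shut) to 1 (fully open). In form: [{"x": .., "y": .., "z": .., "twist": .., "jaw": ..}, ...]. A call has 1 to 10 rows; each row shifts and turns the commanded pose from where the row before left it, along the tool's axes as they then stand; what a row does not reach is not made up. A row lasts 1/8 s, in which the tool goes at most 62.5 mm and 10.7 degrees, less where a joint would pass 70% of its speed; a pose out of reach is approached as far as the arm can. A call with a number of a shift or a turn outside -1 to 1 is refused whole. A call with a gripper value outside its range is refused whole. The fingers move at their own pace and stop on an object; FORCE is the grip in N (left out, the last holds). Time passes only in rows, so rows that do not move let the fingers close. It gives the time, the measured TCP pose, the force, the opening and the grip force at its end, in the units of the state.
- bot.observe(): the state, without advancing time (a new reading comes with each control period).
- bot.get_image(name): name is "scene" or "side" or "wrist"; returns the picture (480x640x3 uint8, red, green, blue); there is no depth.
- bot.camera_info(name): a dict with "fx", "fy", "cx", "cy" (pixels), "k1" (the pictures are not rectified: a ray, as slopes to the right and down, at radius r is drawn at 1 + k1 r^2 times it, then the intrinsics apply), "rvec" (rotation vector, rad) and "tvec" (3), from world to camera coordinates, as OpenCV has them; the wrist camera has in their place "tool_from_camera" (4x4, takes a point from camera to tool coordinates, whose origin is the TCP and whose axes are the flange's). Camera axes: x right, y down, z forward; pixel columns grow to the right and rows downward; lengths in m; the calibration is good to about 2 mm. A picture is of the moment at which its call begins: read the wrist's pose just before it. camera_info takes no time and is no camera call.
- bot.sign_off(): hands the job in; it is judged then, once.
The state is a dict: "time": time; "joints": joint angles; "qd": joint speeds; "effort": joint torques, N m; "tool_pos": TCP position; "eef_rot": TCP orientation; "wrist_force": force on the tool from outside, world axes, zero at the start; "wrist_torque": the same for the moment, N m; "grip_width": finger opening in m; "gripper_force": force on a finger pad.
Only numpy, scipy, OpenCV 4.12 (cv2) and the standard library are available. Lean on these libraries where they do the work, as an engineer would, in place of code of your own. Each camera call takes 0.05 s, during which the arm holds its last target. There are 200 camera calls.

## Task

Set each black bezel face up on the sloped inspection easel of its own colour (blue bridge to blue ledge, yellow bridge to yellow ledge): lying flat on the plate, one long side resting on the ledge, and roughly centred along it. Set them down gently instead of dropping them, let go, and leave the mouse, pen cup and stapler where they are.

Things in the scene. Friction and masses are not known exactly. Their poses are not given: they have to be found in the camera images.
- bezel_blue: loose flat black frame with a blue bridge, 160 (y) x 90 (x) x 20 mm thick, ~160 g, face up on the bench; straight long sides, half-round ends, walls 12. The bridge, 20 (y) x 66 (x), full thickness, parts two through windows, each 58 (y) x 66 mm (x): room for a finger each side. Origin: centre of the underside, below the bridge; z up out of the face. Half turn about z: the same, either is right.
- bezel_yellow: loose flat black frame with a yellow bridge, 160 (y) x 90 (x) x 20 mm thick, ~160 g, face up on the bench; straight long sides, half-round ends, walls 12. The bridge, 20 (y) x 66 (x), full thickness, parts two through windows, each 58 (y) x 66 mm (x): room for a finger each side. Origin: centre of the underside, below the bridge; z up out of the face. Half turn about z: the same, either is right.
- easel_blue_plate: white plate of the fixed easel with blue ledge, sloping up away from the robot at 35 deg. Origin: on the face, mid-ledge, where face meets ledge, 40 mm above the bench; x up the slope, y left along the ledge, z out of the face. Face x 0 to 108, y -95 to 95 mm; ledge x -8 to 0, 14 mm proud. Seated bezel: origin at x 45, y 0, z 0 mm. Friction may stop it sliding down by itself.
- easel_yellow_plate: white plate of the fixed easel with yellow ledge, sloping up away from the robot at 35 deg. Origin: on the face, mid-ledge, where face meets ledge, 40 mm above the bench; x up the slope, y left along the ledge, z out of the face. Face x 0 to 108, y -95 to 95 mm; ledge x -8 to 0, 14 mm proud. Seated bezel: origin at x 45, y 0, z 0 mm. Friction may stop it sliding down by itself.
- mouse: black computer mouse, bystander, 100 mm (x) x 58 mm (y) x 34 mm high; origin under its centre
- pen_cup: grey cup with four pens, bystander, 76 mm across, 140 mm high with its pens; origin under its centre
- stapler: blue desk stapler, bystander, 32 mm (x) x 125 mm (y) x 53 mm high; origin under its centre

How it is judged:
At the end, for the whole second after the job is handed in: Each bezel is released and at rest, face up on the plate of its own colour: flat (4.5 degrees, under 4 mm off the face), its long side at the ledge (gap under 7 mm, parallel within 5.5 degrees), its middle within 20 mm of the plate's middle along the ledge (x of bezel_blue in the frame of easel_blue_plate between 0.041 and 0.052 m and y of bezel_blue in the frame of easel_blue_plate between -0.02 and 0.02 m and z of bezel_blue in the frame of easel_blue_plate between -0.003 and 0.004 m and angle between the z axis of bezel_blue and the z axis of easel_blue_plate, either way round below 0.08 rad and angle between the y axis of bezel_blue and the y axis of easel_blue_plate, either way round below 0.1 rad and angle between each of bezel_blue, bezel_yellow's own z axis and vertical below 1 rad and linear speed of each of bezel_blue, bezel_yellow below 0.02 m/s and contact force between each of bezel_blue, bezel_yellow and the fingers below 0.1 N and x of bezel_yellow in the frame of easel_yellow_plate between 0.041 and 0.052 m and y of bezel_yellow in the frame of easel_yellow_plate between -0.02 and 0.02 m and z of bezel_yellow in the frame of easel_yellow_plate between -0.003 and 0.004 m and angle between the z axis of bezel_yellow and the z axis of easel_yellow_plate, either way round below 0.08 rad and angle between the y axis of bezel_yellow and the y axis of easel_yellow_plate, either way round below 0.1 rad); the robot touches nothing.
It fails at once if the blue bezel is dropped or thrown (moves faster than 0.5 m/s while no finger touches it) (contact force between bezel_blue and the fingers below 0.05 N and linear speed of bezel_blue above 0.5 m/s).
It fails at once if the yellow bezel is dropped or thrown (moves faster than 0.5 m/s while no finger touches it) (contact force between bezel_yellow and the fingers below 0.05 N and linear speed of bezel_yellow above 0.5 m/s).
It fails at once if the mouse is shifted by more than 20 mm (distance of mouse from where it was at the start of the episode above 0.02 m).
It fails at once if the pen cup is shifted by more than 20 mm (distance of pen_cup from where it was at the start of the episode above 0.02 m).
It fails at once if the stapler is shifted by more than 20 mm (distance of stapler from where it was at the start of the episode above 0.02 m).
It also fails if it takes over 61 s, if anything falls off the work surface, if the arm or the gripper's body presses on something with over 40 N, if the wrist force passes 120 N, or if a joint passes its speed limit or range.

## Working session

There is one attempt and no reset: what is moved stays moved. The work goes in short steps, Python scripts to look and compute and a shell command to move; the robot and the scene stay as the last step left them, time stands still between calls to the robot, and variables do not carry over. Pictures are saved under pics/ and viewed, at most 10 in all, crops included, and the job is handed in when it is done.

```bash
mkdir -p pics; ls; cat > h.py <<'E'
import numpy as np, cv2
from bench import bot
from scipy.spatial.transform import Rotation as R
from scipy.optimize import least_squares
def ext(n,st=None):
    c=bot.camera_info(n)
    if n=='wrist':
        st=st or bot.observe(); T=np.eye(4); T[:3,:3]=R.from_quat(st['eef_rot']).as_matrix(); T[:3,3]=st['tool_pos']
        M=np.linalg.inv(T@np.array(c['tool_from_camera']))
    else:
        M=np.eye(4); M[:3,:3]=R.from_rotvec(np.ravel(c['rvec'])).as_matrix(); M[:3,3]=np.ravel(c['tvec'])
    return c,M
def proj(C,P):
    c,M=C; p=np.atleast_2d(P)@M[:3,:3].T+M[:3,3]; s=p[:,:2]/p[:,2:]; s=s*(1+c['k1']*(s**2).sum(1,keepdims=True))
    return s*[c['fx'],c['fy']]+[c['cx'],c['cy']]
def tri(Cs,uvs):
    return least_squares(lambda X:np.concatenate([proj(C,X)[0]-u for C,u in zip(Cs,uvs)]),[.6,0,.05])
def onz(C,uv,z):
    r=least_squares(lambda X:proj(C,[X[0],X[1],z])[0]-uv,[.6,0]); return r.x
def snap(n,f):
    im=bot.get_image(n); cv2.imwrite(f,im[:,:,::-1]); return im
E
python3 - <<'E'
from h import *
for n in('scene','side','wrist'): snap(n,f'pics/{n}0.png'); c=bot.camera_info(n); print(n,c)
print(bot.observe())
E
```

```text
pics
scene {'fx': 584.1773379406709, 'fy': 584.1773379406709, 'cx': 308.6512452920601, 'cy': 236.97207501655225, 'k1': 0.02002126568843435, 'rvec': array([ 1.32391183,  2.18074635, -0.93503453]), 'tvec': array([ 0.24535815, -0.2869773 ,  1.67286398])}
side {'fx': 550.2531087646099, 'fy': 550.2531087646099, 'cx': 328.8126020498253, 'cy': 249.1427304969644, 'k1': 0.015801445468629317, 'rvec': array([ 2.37251371, -0.50442171,  0.16471699]), 'tvec': array([-0.48071883,  0.22618588,  1.25794648])}
wrist {'fx': 397.28900421347805, 'fy': 397.28900421347805, 'cx': 318.3832482012366, 'cy': 220.56930048879158, 'k1': -0.029381690195413257, 'tool_from_camera': array([[ 2.74980301e-04, -9.58261690e-01, -2.85892390e-01,
         7.41337959e-02],
       [ 9.99999785e-01,  9.33959984e-05,  6.48784094e-04,
        -3.49168824e-04],
       [-5.95003737e-04, -2.85892507e-01,  9.58261509e-01,
        -1.68227766e-01],
       [ 0.00000000e+00,  0.00000000e+00,  0.00000000e+00,
         1.00000000e+00]])}
{'time': 0.15, 'joints': array([-1.74103872e-01,  2.45647232e-01,  1.55877649e+00, -2.58831206e-05,
        1.33870122e+00, -1.74135080e-01]), 'qd': array([-6.92695475e-04, -1.81354190e-03, -4.83650023e-03,  7.69968006e-05,
        4.56916031e-05, -9.17688391e-04]), 'effort': array([ 3.57137314e-04, -4.29984105e+01, -3.26552796e+01, -1.40693478e-04,
        3.52074814e-03,  1.27692519e-05]), 'tool_pos': array([6.49514215e-01, 8.16671989e-05, 2.04314754e-01]), 'eef_rot': array([ 7.07093428e-01,  7.07119719e-01, -4.50014006e-04, -6.20180399e-04]), 'wrist_force': array([-0.38539732, -0.1686383 ,  0.03684233]), 'wrist_torque': array([-0.02670908,  0.0122652 , -0.00384529]), 'gripper_force': 0.0, 'grip_width': 0.08540012159783583}
```

View pics/scene0.png

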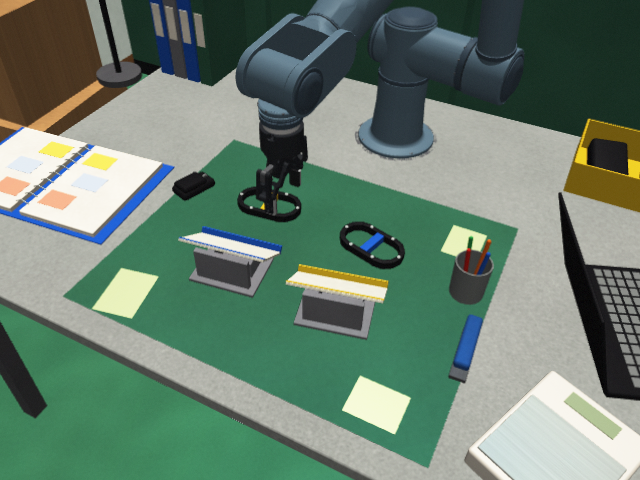

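View pics/side0.png

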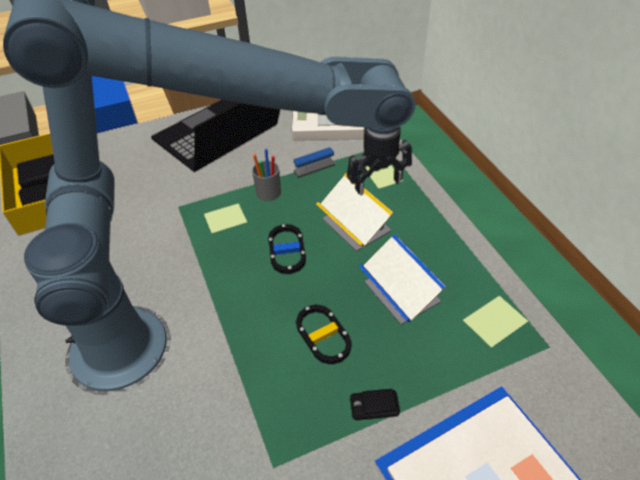

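```bash
python3 - <<'E'
import cv2
a=cv2.imread('pics/scene0.png');b=cv2.imread('pics/side0.png')
cv2.imwrite('pics/sc.png',cv2.resize(a[175:340,170:420],None,fx=3.2,fy=3.2,interpolation=2))
cv2.imwrite('pics/si.png',cv2.resize(b[170:370,260:460],None,fx=3,fy=3,interpolation=2))
E
```

```text
(no output)
```

View pics/sc.png

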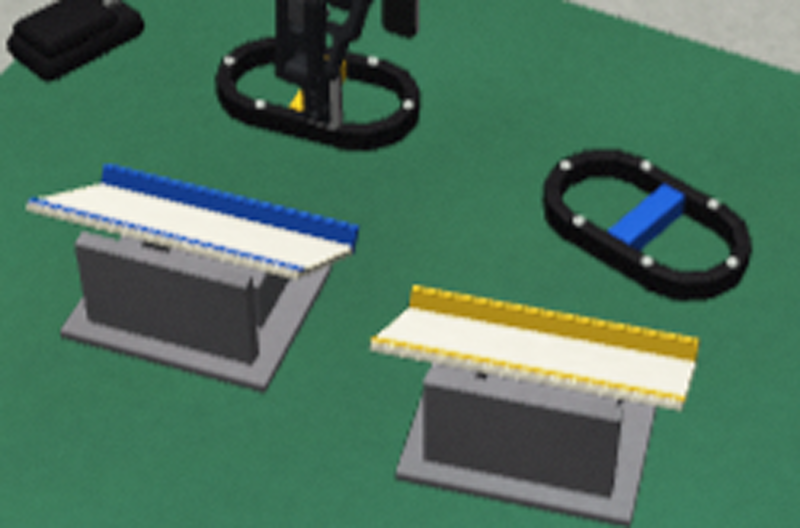

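View pics/si.png

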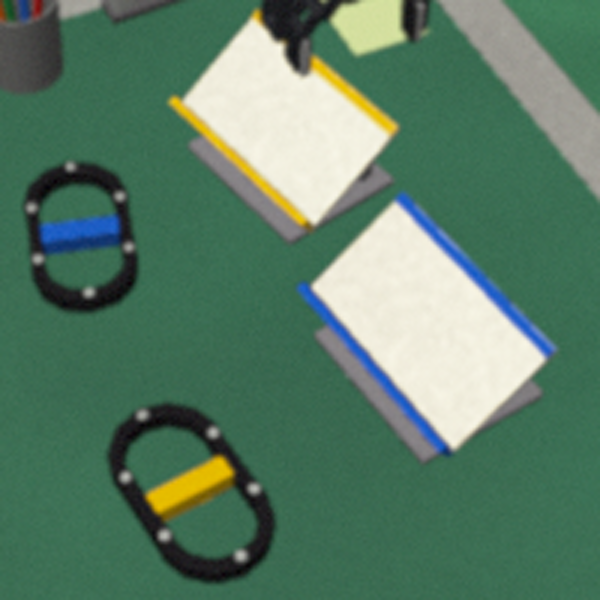

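```bash
cat > m.py <<'E'
from h import *
S,D=ext('scene'),ext('side')
sc=lambda u,v:np.array([u/3.2+170-.35,v/3.2+175-.35]); si=lambda u,v:np.array([u/3+260-.33,v/3+170-.33])
for n,A in dict(blue=[((732,262),(70,167)),((648,261),(120,196)),((578,220),(128,247)),((566,165),(89,293)),((646,165),(38,259)),((713,204),(31,208))],
 yel=[((408,104),(142,415)),((260,104),(254,489)),((229,61),(241,556)),((373,61),(125,477))]).items():
    P=[]
    for a,b in A:
        r=tri([S,D],[sc(*a),si(*b)]); P.append(r.x); print(n,r.x.round(4),r.cost.round(2))
    P=np.array(P); e=P[0]-P[3 if n=='blue' else 2]
    print(' centre',P.mean(0).round(4),'yaw of y axis deg from +y',np.degrees(np.arctan2(-e[0],e[1])),np.linalg.norm(e))
def Rp(psi): return (R.from_euler('z',psi)*R.from_euler('y',-35,degrees=True)).as_matrix()
E={'blue':[('s',(0,-95,14),(105,167)),('s',(0,95,14),(357,229)),('s',(108,95,0),(300,272)),('s',(108,-95,0),(28,205)),
 ('d',(108,95,0),(401,196)),('d',(108,-95,0),(552,351)),('d',(-4,95,14),(304,286)),('d',(-4,-95,14),(446,452))],
 'yellow':[('s',(0,-95,14),(412,288)),('s',(0,95,14),(697,340)),('s',(108,95,0),(683,403)),('s',(108,-95,0),(373,345)),
 ('d',(108,95,0),(257,12)),('d',(108,-95,0),(396,129)),('d',(-4,95,14),(173,99)),('d',(-4,-95,14),(309,226))]}
for n,A in E.items():
    def f(q): 
        o=[]
        for c,p,u in A:
            X=q[:3]+Rp(q[3])@(np.array(p)/1e3); o.append(proj(S if c=='s' else D,X)[0]-(sc if c=='s' else si)(*u))
        return np.ravel(o)
    r=least_squares(f,[.7,0,.04,0],loss='soft_l1'); print(n,r.x[:3].round(4),'psi deg',np.degrees(r.x[3]).round(2)); print(f(r.x).reshape(-1,2).round(1).tolist())
print(tri([S,D],[[193,186],[374,404]]).x, tri([S,D],[[469,280],[266,180]]).x)
E
python3 m.py
```

```text
blue [0.4724 0.1887 0.022 ] 0.14
blue [0.4996 0.137  0.0227] 0.33
blue [0.4844 0.0779 0.0228] 0.08
blue [0.4356 0.0457 0.0218] 0.37
blue [0.4093 0.0977 0.0229] 0.27
blue [0.4241 0.1559 0.0222] 0.11
 centre [0.4542 0.1172 0.0224] yaw of y axis deg from +y -14.449043380697553 0.14766710544849262
yel [ 0.4292 -0.0881  0.022 ] 0.39
yel [ 0.4809 -0.1864  0.0219] 0.3
yel [ 0.4482 -0.2346  0.0215] 0.4
yel [ 0.3961 -0.1361  0.0217] 0.25
 centre [ 0.4386 -0.1613  0.0218] yaw of y axis deg from +y 7.368767421254373 0.1477947946970062
blue [ 0.612  -0.1336  0.0388] psi deg 8.49
[[-1.0, 0.1], [-0.4, 0.3], [-0.3, 0.5], [-0.7, -0.2], [-0.4, -0.7], [0.1, -0.2], [-2.5, 0.4], [-2.3, -0.3]]
yellow [0.6096 0.1125 0.0401] psi deg 13.56
[[-0.9, 0.6], [0.1, 0.8], [0.0, -0.0], [-1.3, -0.4], [-0.3, -0.4], [0.1, -0.4], [-1.3, 0.6], [-2.1, -0.6]]
[ 0.46783157 -0.36471697  0.01183434] [0.48744112 0.34958848 0.0442755 ]
```

Scene crop: the blue bezel dots centre on (647,213) and the ledge ends are at blue (105,167)/(357,229) and yellow (412,288)/(697,340). Side crop: the blue bezel is at (79,228), yellow at (189,485). Dot heights come out near 22 mm against the stated 20, and ledge heights near 39 to 40 mm against 40. The tool can't tilt, so I'll grip the bridge across y and let the plate pivot the bezel in the pads.

```bash
python3 -m handwheel '[{"x":0.47,"y":-0.78,"jaw":1},{"x":0.47,"y":-0.78,"jaw":1},{"x":0.47,"y":-0.78,"jaw":1},{"x":0.47,"y":-0.78,"jaw":1},{"x":0.46,"y":-0.8,"jaw":1},{"twist":-1,"jaw":1},{"twist":-1,"jaw":1},{"twist":-1,"jaw":1},{"twist":-1,"jaw":1},{"twist":-1,"jaw":1}]' 20; python3 -m handwheel '[{"twist":-1,"jaw":1},{"twist":-1,"jaw":1},{"twist":-1,"jaw":1},{"twist":-1,"jaw":1},{"twist":-1,"jaw":1},{"twist":-1,"jaw":1},{"twist":-1,"jaw":1},{"twist":-1,"jaw":1},{"twist":-1,"jaw":1},{"twist":-1,"jaw":1}]'
cat >> h.py <<'E'
def go(t,yawy,st=None):
    "units to target TCP t, tool y along world angle yawy (deg, mod 180); shift first, then twist"
    st=st or bot.observe(); M=R.from_quat(st['eef_rot']).as_matrix(); d=M.T@(np.array(t)-st['tool_pos'])/.05
    a=np.degrees(np.arctan2(M[1,1],M[0,1])); e=(yawy-a+90)%180-90
    print('t',st['time'],'pos',st['tool_pos'].round(4),'yaw',a.round(2),'tilt',M[:,2].round(3),'shift units',d.round(2),'twist units',round(-np.radians(e)/.08,2),'F',st['wrist_force'].round(1),'w',round(st['grip_width'],4),'j',np.round(st['joints'],2))
E
python3 - <<'E'
from h import *
go([.4542,.1172,.2],75.6); snap('wrist','pics/w1.png')
E
```

```text
t 0.15 pos [6.495e-01 1.000e-04 2.043e-01] yaw 0.0 tilt [-0.002  0.    -1.   ] shift units [ 2.34 -3.91  0.09] twist units -16.49 F [-0.4 -0.2  0. ] w 0.0854 j [-0.17  0.25  1.56 -0.    1.34 -0.17]validation failed for argument at $[0]...
validation failed for argument at $[0]...
```

View pics/w1.png

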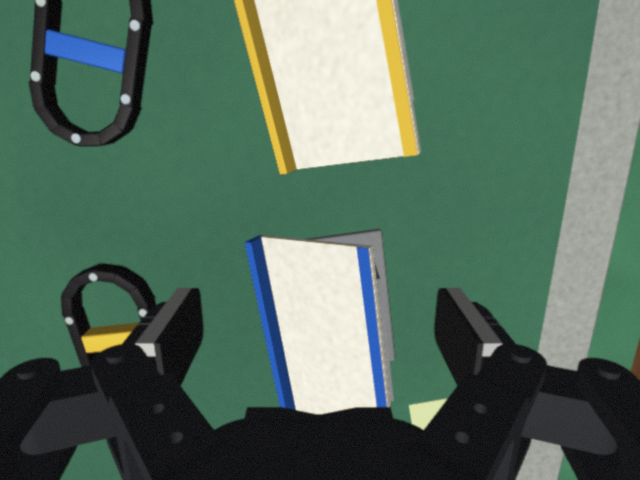

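The wrist view was taken from the unmoved start pose, because the moves were refused. The rows probably need all the keys, so I'll write them in full.

```bash
python3 -m handwheel '[{"x":0.47,"y":-0.78,"z":0,"twist":0,"jaw":1},{"x":0.47,"y":-0.78,"z":0,"twist":0,"jaw":1},{"x":0.47,"y":-0.78,"z":0,"twist":0,"jaw":1},{"x":0.47,"y":-0.78,"z":0,"twist":0,"jaw":1},{"x":0.46,"y":-0.8,"z":0,"twist":0,"jaw":1},{"x":0,"y":0,"z":0,"twist":-1,"jaw":1},{"x":0,"y":0,"z":0,"twist":-1,"jaw":1},{"x":0,"y":0,"z":0,"twist":-1,"jaw":1},{"x":0,"y":0,"z":0,"twist":-1,"jaw":1},{"x":0,"y":0,"z":0,"twist":-1,"jaw":1}]' 20
python3 - <<'E'
from h import *
go([.4542,.1172,.2],75.6)
E
```

```text
time: 1.45
tool_pos: [0.4538, 0.117, 0.205]
eef_rot: [0.551, 0.834, -0.0, -0.0]
wrist_force: [-0.3, -1.1, 0.4]
grip_width: 0.0855
gripper_force: 0.0
t 1.45 pos [0.4538 0.117  0.205 ] yaw 23.07 tilt [-0. -0. -1.] shift units [0.   0.01 0.1 ] twist units -11.46 F [-0.3 -1.1  0.4] w 0.0855 j [ 0.01 -0.2   2.01 -0.    1.33 -0.39]
```

```bash
python3 -m handwheel '[{"x":0,"y":0,"z":0.14,"twist":-1,"jaw":1},{"x":0,"y":0,"z":0.14,"twist":-1,"jaw":1},{"x":0,"y":0,"z":0.14,"twist":-1,"jaw":1},{"x":0,"y":0,"z":0.14,"twist":-1,"jaw":1},{"x":0,"y":0,"z":0.14,"twist":-1,"jaw":1},{"x":0,"y":0,"z":0.14,"twist":-1,"jaw":1},{"x":0,"y":0,"z":0.14,"twist":-1,"jaw":1},{"x":0,"y":0,"z":0.14,"twist":-1,"jaw":1},{"x":0,"y":0,"z":0.14,"twist":-1,"jaw":1},{"x":0,"y":0,"z":0.14,"twist":-1,"jaw":1}]'
python3 -m handwheel '[{"x":0,"y":0,"z":0.1,"twist":-1,"jaw":1},{"x":0,"y":0,"z":0,"twist":-0.46,"jaw":1},{"x":0,"y":0,"z":0,"twist":0,"jaw":1}]' | head -1
python3 - <<'E'
from h import *
go([.4542,.1172,.008],75.6); W=ext('wrist'); im=snap('wrist','pics/w2.png')
h=cv2.cvtColor(im,cv2.COLOR_RGB2HSV); m=cv2.inRange(h,(105,150,120),(125,255,255)); n,_,s,c=cv2.connectedComponentsWithStats(m)
for i in np.argsort(-s[1:,4])[:3]+1: print(s[i],c[i].round(1))
print('pred bridge corners',proj(W,[[.4542,.1172,.02]]))
E
```

```text
time: 2.7
tool_pos: [0.4538, 0.117, 0.1349]
eef_rot: [0.183, 0.983, -0.0, -0.0]
wrist_force: [0.3, 0.2, 0.9]
grip_width: 0.0853
gripper_force: 0.0
time: 3.08
t 3.075 pos [0.4541 0.117  0.1304] yaw 75.41 tilt [ 0. -0. -1.] shift units [0.   0.   2.45] twist units -0.04 F [ 0.6 -0.1  0.5] w 0.0851 j [ 0.01 -0.11  2.07 -0.    1.17 -1.31]
[ 303  160   27   90 2423] [316.  204.4]
[ 70 441  39  20 316] [ 89.3 450.1]
pred bridge corners [[316.88327131 207.56907513]]
```

View pics/w2.png

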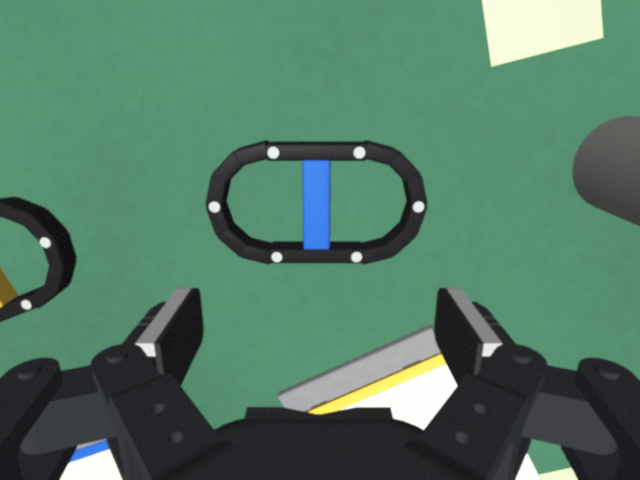

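Wrist view: the bezel lies square to the tool, with the bridge at (316,205), within 2 px of the prediction. The dots at (214,207) and (419,207) show the yaw matches. Next I descend and grip.

```bash
python3 -m handwheel '[{"x":0.02,"y":0,"z":0.6,"twist":0,"jaw":1},{"x":0,"y":0,"z":0.6,"twist":0,"jaw":1},{"x":0,"y":0,"z":0.6,"twist":0,"jaw":1},{"x":0,"y":0,"z":0.4,"twist":0,"jaw":1},{"x":0,"y":0,"z":0.24,"twist":0,"jaw":1},{"x":0,"y":0,"z":0,"twist":0,"jaw":0},{"x":0,"y":0,"z":0,"twist":0,"jaw":0},{"x":0,"y":0,"z":0,"twist":0,"jaw":0},{"x":0,"y":0,"z":0,"twist":0,"jaw":0},{"x":0,"y":0,"z":0,"twist":0,"jaw":0}]' 25
python3 -m handwheel '[{"x":0,"y":0,"z":0,"twist":0,"jaw":0},{"x":0,"y":0,"z":0,"twist":0,"jaw":0},{"x":0,"y":0,"z":-0.3,"twist":0,"jaw":0},{"x":0,"y":0,"z":-0.6,"twist":0,"jaw":0},{"x":0,"y":0,"z":-0.8,"twist":0,"jaw":0},{"x":0,"y":0,"z":-0.8,"twist":0,"jaw":0},{"x":0,"y":0,"z":-0.6,"twist":0,"jaw":0},{"x":0,"y":0,"z":0,"twist":0,"jaw":0}]'
python3 - <<'E'
from h import *
go([.5,0,.18],98.5); snap('wrist','pics/w3.png')
E
```

```text
time: 4.38
tool_pos: [0.4532, 0.1173, 0.0084]
eef_rot: [0.127, 0.992, 0.0, 0.0]
wrist_force: [-1.3, 0.1, -0.3]
grip_width: -0.0003
gripper_force: 0.0
time: 5.38
tool_pos: [0.4552, 0.1173, 0.1669]
eef_rot: [0.127, 0.992, 0.0, 0.004]
wrist_force: [0.4, -0.8, -0.0]
grip_width: -0.0002
gripper_force: 0.0
t 5.375 pos [0.4552 0.1173 0.1669] yaw 75.46 tilt [ 0.007  0.    -1.   ] shift units [-1.46 -2.05 -0.26] twist units -5.03 F [ 0.4 -0.8 -0. ] w -0.0002 j [ 0.01 -0.16  2.05 -0.    1.24 -1.31]
```

View pics/w3.png

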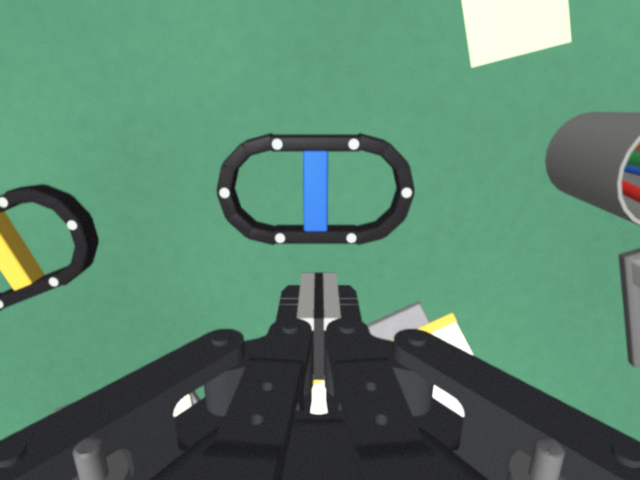

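```bash
python3 - <<'E'
from h import *
W=ext('wrist'); st=bot.observe(); p=st['tool_pos']
print('tcp',proj(W,[p]), 'below tcp',proj(W,[[p[0],p[1],.02]]),'bezel',proj(W,[[.4535,.1172,.02]]))
D=[(277,144),(354,144),(406,193),(351,238),(280,238),(224,193)]
print(np.mean([onz(W,d,.02) for d in D],0), 'moved end dots',onz(W,D[2],.02),onz(W,D[5],.02))
a=snap('scene','pics/s2.png');b=snap('side','pics/d2.png')
cv2.imwrite('pics/both.png',np.hstack([cv2.resize(a[60:300,200:440],None,fx=1.66,fy=1.66),cv2.resize(b[130:370,220:460],None,fx=1.66,fy=1.66)])[:,:,::-1])
E
```

```text
tcp [[315.49563624 268.8681829 ]] below tcp [[316.65129661 196.26654383]] bezel [[316.46782861 196.03318378]]
[0.45062181 0.11700432] moved end dots [0.46916815 0.18772231] [0.4323207  0.04566393]
```

View pics/both.png

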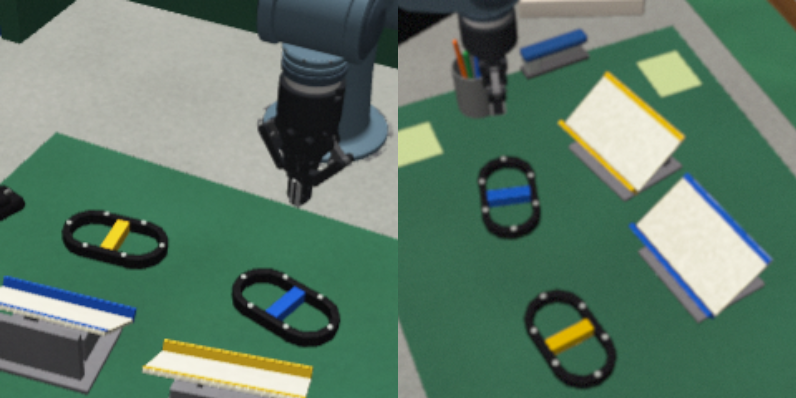

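```bash
python3 - <<'E'
from h import *
S,D=ext('scene'),ext('side'); p=bot.observe()['tool_pos']
r=tri([S,D],[[377.7,180.5],[280.2,197.5]]);print(p,r.x,r.cost,proj(S,[p]),proj(D,[p]))
a=cv2.imread('pics/s2.png')[140:220,330:430];b=cv2.imread('pics/d2.png')[150:230,230:330]
cv2.imwrite('pics/tip.png',np.hstack([cv2.resize(a,None,fx=4,fy=4),cv2.resize(b,None,fx=4,fy=4)]))
E
```

```text
[0.45215451 0.11722589 0.16216551] [0.45359111 0.11531116 0.19368797] 0.03269635939430097 [[377.29465058 192.39332706]] [[280.32966443 206.67036913]]
```

View pics/tip.png

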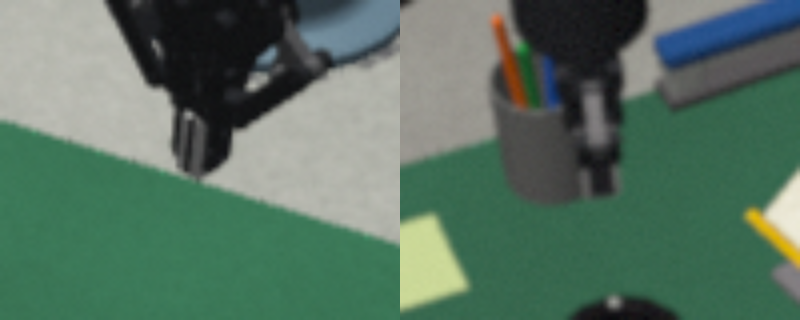

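The tip in the scene and side crops is at (380,184) and (280,199). That triangulates to about 25 mm above the reported TCP, which explains why the fingers closed above the bridge. I'll find the real tip height by touching the bridge gently with the shut fingers.

```bash
python3 -m handwheel '[{"x":0,"y":0,"z":0.6,"twist":0,"jaw":0},{"x":0,"y":0,"z":0.8,"twist":0,"jaw":0},{"x":0,"y":0,"z":0.8,"twist":0,"jaw":0},{"x":0,"y":0,"z":0.6,"twist":0,"jaw":0},{"x":0,"y":0,"z":0.2,"twist":0,"jaw":0},{"x":0,"y":0,"z":0,"twist":0,"jaw":0},{"x":0,"y":0,"z":0,"twist":0,"jaw":0}]' | egrep "time|pos|wrist"
for i in 1 2 3; do python3 -m handwheel '[{"x":0,"y":0,"z":0.05,"twist":0,"jaw":0},{"x":0,"y":0,"z":0,"twist":0,"jaw":0}]' | egrep "pos|wrist"; done
```

```text
time: 6.4
tool_pos: [0.4541, 0.1173, 0.0143]
wrist_force: [1.1, -0.5, -0.1]
tool_pos: [0.4534, 0.1173, 0.0112]
wrist_force: [-0.1, 0.2, 0.2]
tool_pos: [0.4529, 0.1173, 0.008]
wrist_force: [1.1, -0.2, 0.4]
tool_pos: [0.4528, 0.1173, 0.0054]
wrist_force: [-0.2, 0.2, -0.1]
```

```bash
python3 -m handwheel '[{"x":0,"y":0,"z":0.05,"twist":0,"jaw":0},{"x":0,"y":0,"z":0,"twist":0,"jaw":0}]' | egrep "pos|wrist"
python3 -m handwheel '[{"x":0,"y":0,"z":0.05,"twist":0,"jaw":0},{"x":0,"y":0,"z":0,"twist":0,"jaw":0}]' | egrep "pos|wrist"
```

```text
tool_pos: [0.4528, 0.1172, 0.0029]
wrist_force: [-0.6, 0.2, 0.6]
tool_pos: [0.4528, 0.1172, 0.0005]
wrist_force: [0.2, 0.4, 0.4]
```

```bash
python3 -m handwheel '[{"x":0,"y":0,"z":0.05,"twist":0,"jaw":0},{"x":0,"y":0,"z":0,"twist":0,"jaw":0}]' | egrep "pos|wrist"
```

```text
tool_pos: [0.4528, 0.1172, -0.002]
wrist_force: [-0.2, 0.1, -0.4]
```

```bash
python3 -m handwheel '[{"x":0,"y":0,"z":0.05,"twist":0,"jaw":0},{"x":0,"y":0,"z":0,"twist":0,"jaw":0}]' | egrep "pos|wrist"
```

```text
tool_pos: [0.4529, 0.1172, -0.0045]
wrist_force: [-0.1, 0.1, 0.9]
```

```bash
python3 -m handwheel '[{"x":0,"y":0,"z":0.05,"twist":0,"jaw":0},{"x":0,"y":0,"z":0,"twist":0,"jaw":0}]' | egrep "pos|wrist"
```

```text
tool_pos: [0.4533, 0.1173, -0.0061]
wrist_force: [-2.8, -0.0, 7.8]
```

```bash
python3 -m handwheel '[{"x":0,"y":0,"z":0.05,"twist":0,"jaw":0},{"x":0,"y":0,"z":0,"twist":0,"jaw":0}]' | egrep "pos|wrist|time"
```

```text
time: 8.65
tool_pos: [0.4533, 0.1173, -0.0062]
wrist_force: [-15.2, -0.5, 34.2]
```

Contact came at TCP z = -0.006 on the 20 mm bridge, so the real tips stand about 26 mm behind the reported TCP. I'll regrip with TCP z near -0.019, which puts the tips at about 8 mm.

```bash
python3 -m handwheel '[{"x":0,"y":0,"z":-0.5,"twist":0,"jaw":0},{"x":0,"y":0,"z":-0.3,"twist":0,"jaw":1},{"x":0,"y":0,"z":0,"twist":0,"jaw":1},{"x":0,"y":0,"z":0,"twist":0,"jaw":1},{"x":0,"y":0,"z":0,"twist":0,"jaw":1},{"x":0,"y":0,"z":0.4,"twist":0,"jaw":1},{"x":0,"y":0,"z":0.4,"twist":0,"jaw":1},{"x":0,"y":0,"z":0.19,"twist":0,"jaw":1},{"x":0,"y":0,"z":0,"twist":0,"jaw":1}]' | egrep "pos|wrist|time|width"
python3 -m handwheel '[{"x":0,"y":0,"z":0,"twist":0,"jaw":0},{"x":0,"y":0,"z":0,"twist":0,"jaw":0},{"x":0,"y":0,"z":0,"twist":0,"jaw":0},{"x":0,"y":0,"z":0,"twist":0,"jaw":0},{"x":0,"y":0,"z":0,"twist":0,"jaw":0},{"x":0,"y":0,"z":0,"twist":0,"jaw":0}]' 25
```

```text
time: 9.78
tool_pos: [0.4523, 0.1172, -0.0196]
wrist_force: [-0.1, -0.1, 0.8]
grip_width: 0.0852
time: 10.52
tool_pos: [0.4535, 0.1172, -0.0183]
eef_rot: [0.127, 0.992, -0.0, 0.0]
wrist_force: [-1.4, -0.7, 5.9]
grip_width: 0.0192
gripper_force: 26.7
```

```bash
python3 -m handwheel '[{"x":0,"y":0,"z":-0.2,"twist":0,"jaw":0},{"x":0,"y":0,"z":-0.5,"twist":0,"jaw":0},{"x":0,"y":0,"z":-0.7,"twist":0,"jaw":0},{"x":0,"y":0,"z":-0.7,"twist":0,"jaw":0},{"x":0,"y":0,"z":-0.6,"twist":0,"jaw":0},{"x":0,"y":0,"z":-0.3,"twist":0,"jaw":0},{"x":0,"y":0,"z":0,"twist":0,"jaw":0}]'
python3 - <<'E'
from h import *
go([.6447,-.1287,.13],98.5)
E
```

```text
time: 11.4
tool_pos: [0.4534, 0.1173, 0.1317]
eef_rot: [0.127, 0.992, 0.0, 0.001]
wrist_force: [0.1, 0.8, -2.9]
grip_width: 0.0192
gripper_force: 25.8
t 11.4 pos [0.4534 0.1173 0.1317] yaw 75.45 tilt [ 0.002  0.    -1.   ] shift units [-4.94 -3.8   0.04] twist units -5.03 F [ 0.1  0.8 -2.9] w 0.0192 j [ 0.01 -0.11  2.07  0.    1.18 -1.31]
```

```bash
python3 -m handwheel '[{"x":-0.3,"y":-0.23,"z":0,"twist":0,"jaw":0},{"x":-0.6,"y":-0.46,"z":0,"twist":0,"jaw":0},{"x":-0.8,"y":-0.615,"z":0,"twist":0,"jaw":0},{"x":-0.8,"y":-0.615,"z":0,"twist":0,"jaw":0},{"x":-0.8,"y":-0.615,"z":0,"twist":0,"jaw":0},{"x":-0.8,"y":-0.615,"z":0,"twist":0,"jaw":0},{"x":-0.5,"y":-0.385,"z":0,"twist":0,"jaw":0},{"x":-0.34,"y":-0.26,"z":0,"twist":0,"jaw":0},{"x":0,"y":0,"z":0,"twist":-1,"jaw":0},{"x":0,"y":0,"z":0,"twist":-1,"jaw":0}]'
python3 -m handwheel '[{"x":0,"y":0,"z":0,"twist":-1,"jaw":0},{"x":0,"y":0,"z":0,"twist":-1,"jaw":0},{"x":0,"y":0,"z":0,"twist":-1,"jaw":0},{"x":0,"y":0,"z":0,"twist":0,"jaw":0}]'|head -1
python3 - <<'E'
from h import *
go([.6447,-.1287,.085],98.5)
E
```

```text
time: 12.65
tool_pos: [0.6436, -0.1298, 0.1284]
eef_rot: [0.046, 0.999, 0.0, -0.002]
wrist_force: [-0.3, 0.4, -2.3]
grip_width: 0.0196
gripper_force: 25.7
time: 13.15
t 13.15 pos [ 0.6436 -0.1293  0.1289] yaw 98.27 tilt [-0.003  0.001 -1.   ] shift units [-0.03  0.01  0.88] twist units -0.05 F [ 0.2 -0.1 -2. ] w 0.0197 j [-0.37  0.33  1.59 -0.    1.22 -2.09]
```

```bash
python3 -m handwheel '[{"x":-0.03,"y":0,"z":0.35,"twist":0,"jaw":0},{"x":0,"y":0,"z":0.35,"twist":0,"jaw":0},{"x":0,"y":0,"z":0.25,"twist":0,"jaw":0},{"x":0,"y":0,"z":0.08,"twist":0,"jaw":0},{"x":0,"y":0,"z":0.08,"twist":0,"jaw":0}]' | egrep "time|pos|force"
python3 -m handwheel '[{"x":0,"y":0,"z":0.08,"twist":0,"jaw":0},{"x":0,"y":0,"z":0.08,"twist":0,"jaw":0}]' 20| egrep "time|pos|force"

```

```text
time: 13.78
tool_pos: [0.6449, -0.1279, 0.076]
wrist_force: [-9.7, 2.4, 7.2]
gripper_force: 26.8
time: 14.02
tool_pos: [0.6446, -0.1279, 0.0687]
wrist_force: [-10.4, 0.7, 5.5]
gripper_force: 27.5
```

```bash
python3 -m handwheel '[{"x":0,"y":0,"z":0.08,"twist":0,"jaw":0},{"x":0,"y":0,"z":0.08,"twist":0,"jaw":0}]' | egrep "time|pos|force|width"

```

```text
time: 14.28
tool_pos: [0.6449, -0.1278, 0.0607]
wrist_force: [-8.5, 1.6, 4.3]
grip_width: 0.019
gripper_force: 28.5
```

```bash
python3 -m handwheel '[{"x":0,"y":0,"z":0.08,"twist":0,"jaw":0},{"x":0,"y":0,"z":0.08,"twist":0,"jaw":0}]' | egrep "time|pos|force|width"

```

```text
time: 14.52
tool_pos: [0.6457, -0.1277, 0.0529]
wrist_force: [-5.9, 2.8, 5.4]
grip_width: 0.0193
gripper_force: 29.6
```

```bash
python3 -m handwheel '[{"x":0,"y":0,"z":0.04,"twist":0,"jaw":0},{"x":0,"y":0,"z":0,"twist":0,"jaw":0}]' | egrep "time|pos|force|width"

```

```text
time: 14.78
tool_pos: [0.646, -0.1277, 0.051]
wrist_force: [-4.4, 3.2, 3.5]
grip_width: 0.0193
gripper_force: 29.7
```

```bash
python3 -m handwheel '[{"x":0,"y":0,"z":0.04,"twist":0,"jaw":0},{"x":0,"y":0,"z":0,"twist":0,"jaw":0}]' | egrep "time|pos|force|width"
python3 - <<'E'
from h import *
snap('side','pics/d3.png');snap('scene','pics/s3.png')
E
```

```text
time: 15.02
tool_pos: [0.6462, -0.1278, 0.0492]
wrist_force: [-4.7, 1.8, 5.1]
grip_width: 0.0192
gripper_force: 30.1
```

```bash
python3 -m handwheel '[{"x":0,"y":0,"z":0.04,"twist":0,"jaw":0},{"x":0,"y":0,"z":0,"twist":0,"jaw":0}]' | egrep "time|pos|force|width"

```

```text
time: 15.38
tool_pos: [0.6466, -0.1278, 0.0477]
wrist_force: [-5.5, 3.3, 5.6]
grip_width: 0.0195
gripper_force: 30.5
```

```bash
python3 -m handwheel '[{"x":0,"y":0,"z":0.04,"twist":0,"jaw":0},{"x":0,"y":0,"z":0,"twist":0,"jaw":0}]' | egrep "time|pos|force|width"

```

```text
time: 15.62
tool_pos: [0.6466, -0.1278, 0.0476]
wrist_force: [-9.9, 4.6, 15.4]
grip_width: 0.0192
gripper_force: 31.8
```

```bash
python3 -m handwheel '[{"x":0.04,"y":0,"z":0.02,"twist":0,"jaw":0},{"x":0,"y":0,"z":0,"twist":0,"jaw":0}]' | egrep "time|pos|force|width"

```

```text
time: 15.88
tool_pos: [0.6466, -0.1279, 0.0475]
wrist_force: [-5.1, 6.1, 15.5]
grip_width: 0.0195
gripper_force: 31.6
```

```bash
python3 -m handwheel '[{"x":0.04,"y":0,"z":0.028,"twist":0,"jaw":0},{"x":0,"y":0,"z":0,"twist":0,"jaw":0}]' | egrep "time|pos|force|width"

```

```text
time: 16.12
tool_pos: [0.6456, -0.1289, 0.0466]
wrist_force: [-1.8, 4.1, 13.6]
grip_width: 0.0191
gripper_force: 31.6
```

```bash
python3 -m handwheel '[{"x":0.04,"y":0,"z":0.028,"twist":0,"jaw":0},{"x":0,"y":0,"z":0,"twist":0,"jaw":0}]' | egrep "time|pos|force|width"

```

```text
time: 16.38
tool_pos: [0.644, -0.1299, 0.0454]
wrist_force: [-1.1, 1.9, 14.1]
grip_width: 0.0191
gripper_force: 31.5
```

```bash
python3 -m handwheel '[{"x":0.04,"y":0,"z":0.028,"twist":0,"jaw":0},{"x":0,"y":0,"z":0,"twist":0,"jaw":0}]' | egrep "time|pos|force|width"

```

```text
time: 16.62
tool_pos: [0.643, -0.1304, 0.0446]
wrist_force: [-0.6, 2.8, 13.4]
grip_width: 0.0194
gripper_force: 31.5
```

```bash
python3 -m handwheel '[{"x":0.04,"y":0,"z":0.028,"twist":0,"jaw":0},{"x":0,"y":0,"z":0,"twist":0,"jaw":0}]' | egrep "time|pos|force|width"

```

```text
time: 16.88
tool_pos: [0.643, -0.1305, 0.0445]
wrist_force: [3.9, 3.8, 15.1]
grip_width: 0.0189
gripper_force: 31.6
```

```bash
python3 -m handwheel '[{"x":0.04,"y":0,"z":0.02,"twist":0,"jaw":0},{"x":0,"y":0,"z":0,"twist":0,"jaw":0}]' | egrep "time|pos|force|width"

```

```text
time: 17.12
tool_pos: [0.643, -0.1306, 0.0445]
wrist_force: [8.8, 5.9, 14.9]
grip_width: 0.0193
gripper_force: 31.5
```

Motion stopped at x = 0.643 (predicted 0.642) with the force rising, so the bezel is against the ledge. I'll ease off, open the jaw and lift.

```bash
python3 -m handwheel '[{"x":-0.05,"y":0,"z":-0.05,"twist":0,"jaw":0},{"x":0,"y":0,"z":0,"twist":0,"jaw":0}]' | egrep "time|pos|force|width"
python3 -m handwheel '[{"x":0,"y":0,"z":0,"twist":0,"jaw":0.4},{"x":0,"y":0,"z":0,"twist":0,"jaw":0.6},{"x":0,"y":0,"z":0,"twist":0,"jaw":0.6},{"x":0,"y":0,"z":0,"twist":0,"jaw":0.6},{"x":0,"y":0,"z":-0.2,"twist":0,"jaw":0.6},{"x":0,"y":0,"z":-0.5,"twist":0,"jaw":0.6},{"x":0,"y":0,"z":-0.8,"twist":0,"jaw":0.6},{"x":0,"y":0,"z":-0.8,"twist":0,"jaw":0.6},{"x":0,"y":0,"z":0,"twist":0,"jaw":1}]'
python3 - <<'E'
from h import *
snap('scene','pics/s4.png');snap('side','pics/d4.png');snap('wrist','pics/w4.png')
st=bot.observe(); go([.4386,-.1613,.16],97.4,st); W=ext('wrist',st)
np.save('wpose.npy',np.r_[st['tool_pos'],st['eef_rot']])
P=np.array([.612,-.1336,.0388]); M=(R.from_euler('z',8.5,degrees=True)*R.from_euler('y',-35,degrees=True)).as_matrix()
im=cv2.imread('pics/w4.png'); h=cv2.cvtColor(im,cv2.COLOR_BGR2HSV)
# white dots / overlay predicted outline for seated bezel
for n in('scene','side','wrist'):
    C=ext(n,st); f=cv2.imread(f'pics/{n[0].replace("s","s") if n!="side" else "d"}4.png')
    def line(pts,col): cv2.polylines(f,[proj(C,[P+M@(np.array(p)/1e3) for p in pts]).round().astype(int)],True,col,1)
    line([(35,-10,20),(0+12,-10,20),(12,10,20),(78,10,20),(78,-10,20)],(0,255,0)); line([(0,-40,20),(0,40,20),(90,40,20),(90,-40,20)],(0,0,255))
    c=proj(C,[P+M@np.array([.045,0,.02])])[0].astype(int); print(n,c)
    cv2.imwrite(f'pics/o_{n}.png',f)
a=[cv2.imread(f'pics/o_{n}.png') for n in('scene','side','wrist')]
s=lambda f,u,v,w,hh,W_,H_:cv2.resize(f[max(v,0):v+hh,max(u,0):u+w],(W_,H_),interpolation=2)
cv2.imwrite('pics/chk.png',np.vstack([np.hstack([s(a[0],165,210,133,100,400,300),s(a[1],335,220,133,100,400,300)]),np.hstack([cv2.resize(a[2],(400,300)),np.zeros((300,400,3),np.uint8)])]))
E
```

```text
time: 17.38
tool_pos: [0.6429, -0.1305, 0.0445]
wrist_force: [6.2, 1.7, 9.1]
grip_width: 0.0191
gripper_force: 30.8
time: 18.5
tool_pos: [0.6393, -0.1307, 0.1592]
eef_rot: [-0.073, 0.997, -0.002, 0.004]
wrist_force: [1.1, -0.3, -0.1]
grip_width: 0.0679
gripper_force: 0.0
t 18.65 pos [ 0.6359 -0.1294  0.1529] yaw 98.36 tilt [-0.001  0.    -1.   ] shift units [ 4.   -0.06 -0.14] twist units 0.21 F [-0.4 -0.2 -0.1] w 0.0852 j [-0.38  0.29  1.6  -0.    1.25 -2.09]
scene [233 236]
side [394 276]
wrist [315 224]
```

View pics/chk.png

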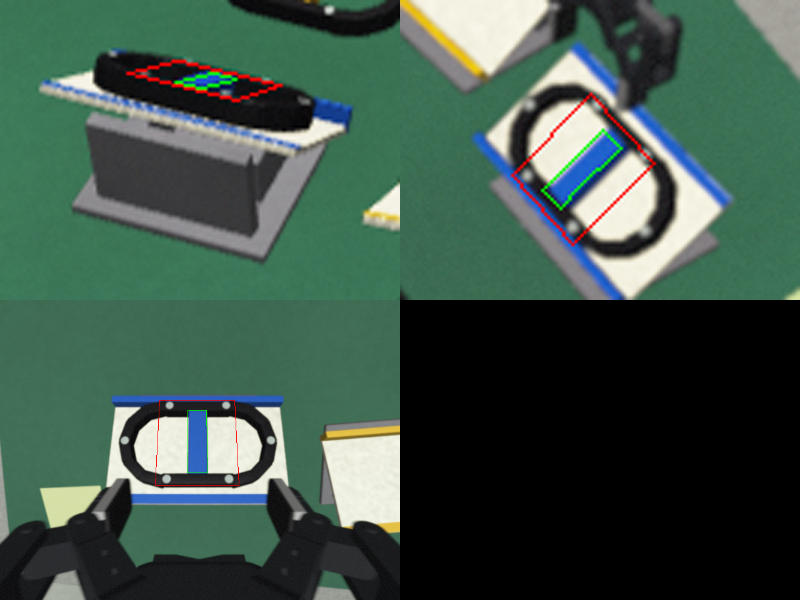

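The check picture shows blue seated. Bridge and long sides line up with the predicted seated outline in all three views: scene (233,236), side (394,276), wrist (315,224). My picture budget is now used up, so from here I work on numbers. Yellow is next.

```bash
python3 -m handwheel '[{"x":0.6,"y":0,"z":0,"twist":0.2,"jaw":1},{"x":0.8,"y":-0.02,"z":0,"twist":0,"jaw":1},{"x":0.9,"y":-0.02,"z":0,"twist":0,"jaw":1},{"x":0.9,"y":-0.02,"z":0.2,"twist":0,"jaw":1},{"x":0.8,"y":0,"z":0.25,"twist":0,"jaw":1},{"x":0,"y":0,"z":0,"twist":0,"jaw":1},{"x":0,"y":0,"z":0,"twist":0,"jaw":1}]' 20 | head -2
python3 - <<'E'
from h import *
st=bot.observe(); W=ext('wrist',st); im=snap('wrist','pics/w5.png')
h=cv2.cvtColor(im,cv2.COLOR_RGB2HSV); m=cv2.inRange(h,(18,150,100),(32,255,255)); n,_,s,c=cv2.connectedComponentsWithStats(m)
print('pred',proj(W,[[.4386,-.1613,.02]]))
for i in np.argsort(-s[1:,4])[:3]+1: print(s[i],c[i].round(1),onz(W,c[i],.02))
w=cv2.inRange(h,(0,0,170),(179,60,255)); n,_,s,c=cv2.connectedComponentsWithStats(w)
for i in range(1,n):
    if 30<s[i,4]<250: print('dot',c[i].round(1),s[i,4],onz(W,c[i],.02).round(4))
go([.4386,-.1613,-.019],97.4,st)
E
```

```text
time: 19.52
tool_pos: [0.4388, -0.159, 0.1308]
pred [[313.30427502 206.04895855]]
[ 299  158   28   91 2404] [312.9 203.2] [ 0.43651798 -0.16187931]
[525 443  40  15 224] [544.4 447.7] [0.63522377 0.07444482]
[546 451   1   2   2] [546.  451.5] [0.63939066 0.0773306 ]
dot [269.9 150.5] 111 [ 0.4028 -0.1964]
dot [355.9 150.9] 108 [ 0.3953 -0.1368]
dot [ 40.  162.7] 81 [ 0.432  -0.3586]
dot [210.8 204.7] 96 [ 0.4472 -0.2352]
dot [414.9 205.3] 97 [ 0.4284 -0.0883]
dot [273.  255.2] 86 [ 0.4804 -0.1866]
dot [352.8 255.5] 86 [ 0.4729 -0.127 ]
dot [147.4 348.1] 163 [ 0.5752 -0.2808]
dot [489.3 348.1] 165 [ 0.5389 -0.0034]
dot [421.3 425.6] 50 [ 0.6233 -0.0425]
t 19.525 pos [ 0.4388 -0.159   0.1308] yaw 97.43 tilt [-0.  0. -1.] shift units [ 0.01 -0.05  3.  ] twist units 0.01 F [-0.2 -0.5  0.4] w 0.0855 j [-0.59 -0.11  2.08  0.    1.18 -2.29]
```

```bash
python3 -m handwheel '[{"x":0.02,"y":-0.05,"z":0.5,"twist":0,"jaw":1},{"x":0,"y":0,"z":0.7,"twist":0,"jaw":1},{"x":0,"y":0,"z":0.7,"twist":0,"jaw":1},{"x":0,"y":0,"z":0.5,"twist":0,"jaw":1},{"x":0,"y":0,"z":0.4,"twist":0,"jaw":1},{"x":0,"y":0,"z":0.2,"twist":0,"jaw":1},{"x":0,"y":0,"z":0,"twist":0,"jaw":1},{"x":0,"y":0,"z":0,"twist":0,"jaw":1}]' | egrep "time|pos|force|width"
python3 -m handwheel '[{"x":0,"y":0,"z":0,"twist":0,"jaw":0},{"x":0,"y":0,"z":0,"twist":0,"jaw":0},{"x":0,"y":0,"z":0,"twist":0,"jaw":0},{"x":0,"y":0,"z":0,"twist":0,"jaw":0},{"x":0,"y":0,"z":0,"twist":0,"jaw":0},{"x":0,"y":0,"z":0,"twist":0,"jaw":0}]' 25 | egrep "time|pos|force|width"
```

```text
time: 20.58
tool_pos: [0.4389, -0.1621, -0.0181]
wrist_force: [0.4, 0.1, -0.0]
grip_width: 0.0854
gripper_force: 0.0
time: 21.32
tool_pos: [0.4383, -0.1619, -0.0186]
wrist_force: [-0.8, 0.3, 3.9]
grip_width: 0.0191
gripper_force: 26.5
```

```bash
python3 -m handwheel '[{"x":0,"y":0,"z":-0.2,"twist":0,"jaw":0},{"x":0,"y":0,"z":-0.5,"twist":0,"jaw":0},{"x":0,"y":0,"z":-0.7,"twist":0,"jaw":0},{"x":0,"y":0,"z":-0.7,"twist":0,"jaw":0},{"x":0,"y":0,"z":-0.6,"twist":0,"jaw":0},{"x":0,"y":0,"z":-0.3,"twist":0,"jaw":0},{"x":0,"y":0,"z":0,"twist":0,"jaw":0}]'
python3 - <<'E'
from h import *
go([.6417,.1202,.13],103.56)
E
```

```text
time: 22.2
tool_pos: [0.4383, -0.1618, 0.1317]
eef_rot: [-0.065, 0.998, -0.0, 0.001]
wrist_force: [-0.0, 0.2, -1.0]
grip_width: 0.0194
gripper_force: 25.9
t 22.2 pos [ 0.4383 -0.1618  0.1317] yaw 97.45 tilt [ 0.001 -0.001 -1.   ] shift units [-4.76  5.06  0.03] twist units -1.33 F [-0.   0.2 -1. ] w 0.0194 j [-0.6  -0.11  2.08  0.    1.18 -2.3 ]
```

```bash
python3 -m handwheel '[{"x":-0.3,"y":0.32,"z":0,"twist":0,"jaw":0},{"x":-0.6,"y":0.64,"z":0,"twist":0,"jaw":0},{"x":-0.75,"y":0.8,"z":0,"twist":0,"jaw":0},{"x":-0.75,"y":0.8,"z":0,"twist":0,"jaw":0},{"x":-0.75,"y":0.8,"z":0,"twist":0,"jaw":0},{"x":-0.75,"y":0.8,"z":0,"twist":0,"jaw":0},{"x":-0.5,"y":0.5,"z":0,"twist":0,"jaw":0},{"x":-0.36,"y":0.4,"z":0,"twist":0,"jaw":0},{"x":0,"y":0,"z":0,"twist":-1,"jaw":0},{"x":0,"y":0,"z":0,"twist":-0.33,"jaw":0}]' | head -1
python3 -m handwheel '[{"x":0,"y":0,"z":0,"twist":0,"jaw":0},{"x":0,"y":0,"z":0,"twist":0,"jaw":0}]'|head -1
python3 - <<'E'
from h import *
go([.6417,.1202,.08],103.56)
E
```

```text
time: 23.45
time: 23.7
t 23.7 pos [0.6409 0.1198 0.1306] yaw 103.48 tilt [-0.001  0.    -1.   ] shift units [-0.02  0.    1.01] twist units -0.02 F [-0.5  0.5 -0.7] w 0.0194 j [ 0.01  0.32  1.61  0.    1.21 -1.79]
```

```bash
python3 -m handwheel '[{"x":-0.02,"y":0,"z":0.35,"twist":0,"jaw":0},{"x":0,"y":0,"z":0.35,"twist":0,"jaw":0},{"x":0,"y":0,"z":0.25,"twist":0,"jaw":0},{"x":0,"y":0,"z":0.08,"twist":0,"jaw":0},{"x":0,"y":0,"z":0.08,"twist":0,"jaw":0}]' 20 | egrep "time|pos|force"
python3 -m handwheel '[{"x":0,"y":0,"z":0.08,"twist":0,"jaw":0},{"x":0,"y":0,"z":0.08,"twist":0,"jaw":0}]' | egrep "time|pos|force"

```

```text
time: 24.32
tool_pos: [0.6419, 0.1204, 0.0757]
wrist_force: [-6.6, -0.3, 7.3]
gripper_force: 26.9
time: 24.58
tool_pos: [0.6413, 0.1203, 0.0688]
wrist_force: [-8.6, -1.5, 6.7]
gripper_force: 27.6
```

```bash
python3 -m handwheel '[{"x":0,"y":0,"z":0.08,"twist":0,"jaw":0},{"x":0,"y":0,"z":0.08,"twist":0,"jaw":0},{"x":0,"y":0,"z":0.08,"twist":0,"jaw":0},{"x":0,"y":0,"z":0.08,"twist":0,"jaw":0}]' | egrep "time|pos|force|width"

```

```text
time: 25.08
tool_pos: [0.6422, 0.1205, 0.053]
wrist_force: [-5.8, -0.5, 6.1]
grip_width: 0.0192
gripper_force: 29.8
```

```bash
python3 -m handwheel '[{"x":0,"y":0,"z":0.04,"twist":0,"jaw":0},{"x":0,"y":0,"z":0.04,"twist":0,"jaw":0}]' | egrep "time|pos|force|width"

```

```text
time: 25.32
tool_pos: [0.6427, 0.1206, 0.0493]
wrist_force: [-5.4, 0.3, 5.2]
grip_width: 0.0193
gripper_force: 30.5
```

```bash
python3 -m handwheel '[{"x":0,"y":0,"z":0.04,"twist":0,"jaw":0},{"x":0,"y":0,"z":0.02,"twist":0,"jaw":0}]' | egrep "time|pos|force|width"

```

```text
time: 25.58
tool_pos: [0.643, 0.1207, 0.0471]
wrist_force: [-7.9, 0.1, 11.6]
grip_width: 0.0193
gripper_force: 31.6
```

```bash
python3 -m handwheel '[{"x":0.04,"y":0,"z":0.028,"twist":0,"jaw":0},{"x":0,"y":0,"z":0,"twist":0,"jaw":0}]' | egrep "time|pos|force|width"

```

```text
time: 25.82
tool_pos: [0.6431, 0.1206, 0.047]
wrist_force: [-2.6, 1.6, 8.3]
grip_width: 0.0192
gripper_force: 31.2
```

```bash
python3 -m handwheel '[{"x":0.04,"y":0,"z":0.028,"twist":0,"jaw":0},{"x":0,"y":0,"z":0,"twist":0,"jaw":0}]' | egrep "time|pos|force|width"

```

```text
time: 26.08
tool_pos: [0.6416, 0.1199, 0.0459]
wrist_force: [-1.5, 0.4, 8.8]
grip_width: 0.0191
gripper_force: 31.2
```

```bash
python3 -m handwheel '[{"x":0.04,"y":0,"z":0.028,"twist":0,"jaw":0},{"x":0,"y":0,"z":0,"twist":0,"jaw":0}]' | egrep "time|pos|force|width"

```

```text
time: 26.32
tool_pos: [0.64, 0.1192, 0.0446]
wrist_force: [-1.0, 1.4, 9.6]
grip_width: 0.0194
gripper_force: 31.2
```

```bash
python3 -m handwheel '[{"x":0.04,"y":0,"z":0.028,"twist":0,"jaw":0},{"x":0,"y":0,"z":0,"twist":0,"jaw":0}]' | egrep "time|pos|force|width"

```

```text
time: 26.58
tool_pos: [0.64, 0.1191, 0.0445]
wrist_force: [3.9, 2.4, 9.7]
grip_width: 0.0194
gripper_force: 31.3
```

```bash
python3 -m handwheel '[{"x":0.04,"y":0,"z":0.025,"twist":0,"jaw":0},{"x":0,"y":0,"z":0,"twist":0,"jaw":0}]' | egrep "time|pos|force|width"

```

```text
time: 26.82
tool_pos: [0.64, 0.119, 0.0444]
wrist_force: [7.9, 3.4, 10.8]
grip_width: 0.0194
gripper_force: 31.3
```

The signature matches blue: motion stopped at z = 0.0444 with the x force rising. Release and check.

```bash
python3 -m handwheel '[{"x":-0.05,"y":0,"z":-0.04,"twist":0,"jaw":0},{"x":0,"y":0,"z":0,"twist":0,"jaw":0},{"x":0,"y":0,"z":0,"twist":0,"jaw":0.4},{"x":0,"y":0,"z":0,"twist":0,"jaw":0.6},{"x":0,"y":0,"z":0,"twist":0,"jaw":0.6},{"x":0,"y":0,"z":0,"twist":0,"jaw":0.6},{"x":0,"y":0,"z":-0.2,"twist":0,"jaw":0.6},{"x":0,"y":0,"z":-0.5,"twist":0,"jaw":0.6},{"x":0,"y":0,"z":-0.8,"twist":0,"jaw":0.6},{"x":0,"y":0,"z":-0.8,"twist":0,"jaw":0.6}]' | egrep "time|pos|width"
python3 -m handwheel '[{"x":0,"y":0,"z":0,"twist":0,"jaw":1},{"x":0,"y":0,"z":0,"twist":0,"jaw":1},{"x":0,"y":0,"z":0,"twist":0,"jaw":1}]' | egrep "time|pos|width"
cat > chk.py <<'E'
from h import *
st=bot.observe(); W=ext('wrist',st); im=snap('wrist','pics/w6.png'); si=snap('side','pics/d6.png')
P=np.array([.6096,.1125,.0401]); M=(R.from_euler('z',13.56,degrees=True)*R.from_euler('y',-35,degrees=True)).as_matrix()
def onp(C,uv,z): return least_squares(lambda q:proj(C,P+M@np.array([q[0],q[1],z]))[0]-uv,[.045,0]).x
h=cv2.cvtColor(im,cv2.COLOR_RGB2HSV); m=cv2.inRange(h,(18,150,80),(34,255,255)); n,_,s,c=cv2.connectedComponentsWithStats(m)
for i in range(1,n):
    if s[i,4]>200: print('wrist yellow',s[i],c[i].round(1),'plate xy @20mm',onp(W,c[i],.02).round(4),'@0',onp(W,c[i],0).round(4))
k=cv2.inRange(h,(0,0,0),(179,255,70)); n,L,s,c=cv2.connectedComponentsWithStats(k)
for i in range(1,n):
    if 2000<s[i,4]<30000:
        print('dark',s[i],c[i].round(1)); r=cv2.minAreaRect(np.argwhere(L==i)[:,::-1].astype(np.float32)); print(r,[onp(W,p,.02).round(4).tolist() for p in cv2.boxPoints(r)])
D=ext('side'); h=cv2.cvtColor(si,cv2.COLOR_RGB2HSV); m=cv2.inRange(h,(18,150,80),(34,255,255)); n,_,s,c=cv2.connectedComponentsWithStats(m)
for i in range(1,n):
    if s[i,4]>30: print('side yellow',s[i],c[i].round(1),'@20',onp(D,c[i],.02).round(4))
print('seated pred wrist',proj(W,[P+M@[.045,0,.02]]),'side',proj(D,[P+M@[.045,0,.02]]))
E
python3 chk.py
```

```text
time: 28.08
tool_pos: [0.6348, 0.1186, 0.1565]
grip_width: 0.0511
time: 28.45
tool_pos: [0.6338, 0.1186, 0.1531]
grip_width: 0.0858
wrist yellow [ 179  153  276   19 3465] [315.6 159.7] plate xy @20mm [ 0.0003 -0.0002] @0 [-0.01   -0.0003]
wrist yellow [ 302  176   31  103 3042] [316.8 227.4] plate xy @20mm [0.0475 0.0007] @0 [0.0412 0.0006]
wrist yellow [ 201  311  235   16 3341] [318.9 318.6] plate xy @20mm [0.1034 0.002 ] @0 [0.1018 0.002 ]
dark [ 602   35   38   91 2589] [623.7  83.2]
((620.5, 80.0), (90.0, 37.0), 90.0) [[-0.1074, 0.2196], [-0.1082, 0.2495], [-0.0278, 0.227], [-0.0275, 0.2]]
dark [   0   83   65  137 4616] [ 31.5 152.2]
((32.0, 151.0), (136.0, 64.0), 90.0) [[-0.0634, -0.2318], [-0.0624, -0.1833], [0.042, -0.161], [0.042, -0.2035]]
dark [  191   162   253   140 11825] [316.6 229.5]
((317.0, 231.5), (139.0, 252.0), 90.0) [[0.0019, -0.0832], [0.0019, 0.0847], [0.0933, 0.0756], [0.0934, -0.0739]]
side yellow [ 78 130  23  82 363] [ 86.2 164.3] @20 [-0.472   1.0115]
side yellow [   0  138   33   97 1933] [ 14.6 183. ] @20 [-0.7672  1.3133]
side yellow [344 173  48  41 193] [368.3 193.9] @20 [ 0.1054 -0.0185]
side yellow [340 195  22  25 219] [350.9 207.8] @20 [ 0.0493 -0.005 ]
side yellow [317 202  46  44 211] [338.8 222.8] @20 [-0.0007 -0.0063]
seated pred wrist [[315.72946752 223.52318195]] side [[348.64403412 207.98598451]]
```

```bash
cat > pnp.py <<'E'
from h import *
dots=[(-.0392,-.030),(-.0392,.030),(0,-.074),(0,.074),(.0392,-.030),(.0392,.030)]
def run(f,tp,q,P,psi):
    W=ext('wrist',dict(tool_pos=tp,eef_rot=q)); M=(R.from_euler('z',psi,degrees=True)*R.from_euler('y',-35,degrees=True))
    w=cv2.cvtColor(cv2.imread(f),cv2.COLOR_BGR2HSV)
    w=cv2.inRange(w,(0,0,140),(179,70,255)); n,_,s,c=cv2.connectedComponentsWithStats(w)
    C=np.array([c[i] for i in range(1,n) if 20<s[i,4]<300])
    mod=lambda v:np.array(P)+M.apply((R.from_rotvec(v[3:]).apply([[a,b,.02] for a,b in dots])+v[:3]))
    u=proj(W,mod(np.r_[.046,0,0,0,0,0])); d=np.linalg.norm(u[:,None]-C[None],axis=2); j=d.argmin(1); ok=d.min(1)<12
    r=least_squares(lambda v:(proj(W,mod(v))-C[j])[ok].ravel(),np.r_[.046,0,0,0,0,0])
    print(f,ok.sum(),'xyz mm',(r.x[:3]*1e3).round(1),'rot deg',np.degrees(r.x[3:]).round(1),'cost',r.cost.round(2))
p=np.load('wpose.npy'); run('pics/w4.png',p[:3],p[3:],[.612,-.1336,.0388],8.5)
s=bot.observe(); run('pics/w6.png',s['tool_pos'],s['eef_rot'],[.6096,.1125,.0401],13.56); print(s['time'])
E
python3 pnp.py
```

```text
pics/w4.png 6 xyz mm [45.4  0.6  0.4] rot deg [ 0.1 -0.5 -0.1] cost 0.02
pics/w6.png 6 xyz mm [46.2  0.6  0.5] rot deg [-0.1 -0.8 -0.2] cost 0.04
28.55
```

```bash
python3 -c "
from bench import bot
print(bot.sign_off())"
```

```text
the job is handed in; nothing more can be done
None
```

Both bezels are released and seated on the easels of their own colour, and the job is handed in: by wrist-camera dot fits, blue sits at x 45.4, y 0.6, z 0.4 mm and yellow at x 46.2, y 0.6, z 0.5 mm, each tilted under 1°; I saw no contact with the bystanders but did not re-measure them, and the hand-in gave no verdict.

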